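# Stow the setting discs in their nest under the press-and-turn cap

### The job

Put the loose steel setting discs away in the height master's disc nest. First press the dark steel safety cap firmly down, turn it counterclockwise while it is pressed, lift it off and lay it on the bench clear of the nest; load every disc flat on its own shelf, smallest first, because a bigger disc blocks the smaller shelves; then put the cap back, press it down and turn it clockwise so that it springs up locked under both hooks. Leave the blocks, stepped gauge, granite square and probe holder where they are.

Things in the scene. Friction and masses are not known exactly. Their poses are not given: they have to be found in the camera images.
- nest: Fixed disc nest, alike after a half turn. Round base 124 mm across, 10 mm thick; origin at the centre of its underside on the bench, z up. Stepped towers at +x and -x, whose inner faces form four V-shaped shelves; the +y and -y sides between them are open, so fingers that close along the nest's y can go right down beside a disc to the base plate. Nest full and flush: 50 mm high.
- hook (a point): Under the hook on the nest's +x tower (-x has the same), middle of its pocket roof, 49 mm from the axis, 67 mm up. The hook is 41 mm wide, spans 45 to 59 mm from the axis, top at 73 mm. Its underside: a pocket 24 mm wide; counterclockwise of it (from above) a lip 8.5 mm wide, underside at 62 mm; clockwise of it an end stop down to 40 mm.
- pad (a point): Top of the slippery white sprung pad on the nest's +x side (both sides move together), 37 to 44.5 mm from the axis, 40 mm wide. They carry the cap: 64 mm high when free (9 N in all), 61 mm under the locked cap (11 N), 52 mm when pressed firmly (19 N, cap's weight included), 0.8 N per mm. The cap's underside can go down to 50 mm, onto the towers.
- cap: Dark steel safety cap, about 0.5 kg, alike after a half turn: disc 84 mm across, 8 mm thick, origin at the centre of its underside, z up. Locked: its x along the nest's x (5 deg play), lugs in the pockets, underside at 61 mm. Free to turn only when pressed to 50 to 55 mm. It can be lifted off, or put on, with its x 50 to 130 deg counterclockwise (from above) of the nest's x.
- cap_lug (a point): Middle of the cap's lug on +x (another on -x): 14 mm wide, 6 mm thick, level with the cap's underside, reaching 51 mm from the axis. Unpressed, the lips keep the lugs in the pockets; lugs pressed below the lips turn out counterclockwise into the open sides of the nest, and in clockwise up to the end stops.
- cap_knob (a point): Middle of the cap's round black knob: 30 mm across, on the cap's axis, from 8 to 36 mm above the cap's underside; this point is 24 mm above the underside. Round, so a grip slips on it when the cap is turned against a stop.
- shelf0 (a point): Centre of the nest's lowest shelf, on the axis, 10 mm above the bench; it takes the 36 mm disc with 1.75 mm play to each tower. The disc rests there whether or not the shelves below are filled, and covers them.
- shelf1 (a point): Centre of the nest's second shelf, on the axis, 20 mm above the bench; it takes the 46 mm disc with 1.75 mm play to each tower. The disc rests there whether or not the shelves below are filled, and covers them.
- shelf2 (a point): Centre of the nest's third shelf, on the axis, 30 mm above the bench; it takes the 56 mm disc with 1.75 mm play to each tower. The disc rests there whether or not the shelves below are filled, and covers them.
- shelf3 (a point): Centre of the nest's top shelf, on the axis, 40 mm above the bench; it takes the 66 mm disc with 1.75 mm play to each tower. The disc rests there whether or not the shelves below are filled, and covers them.
- disc0: Plain ground-steel setting disc, 36 mm across and 10 mm thick (79 g), dark dimple in the middle; origin at its very middle, z along its axis; either face may be up. Lies flat on the bench at first, may be absent. Its shelf in the nest is 10 mm above the bench (the disc's middle is then at 15 mm).
- disc1: Plain ground-steel setting disc, 46 mm across and 10 mm thick (130 g), dark dimple in the middle; origin at its very middle, z along its axis; either face may be up. Lies flat on the bench at first, may be absent. Its shelf in the nest is 20 mm above the bench (the disc's middle is then at 25 mm).
- disc2: Plain ground-steel setting disc, 56 mm across and 10 mm thick (192 g), dark dimple in the middle; origin at its very middle, z along its axis; either face may be up. Lies flat on the bench at first, may be absent. Its shelf in the nest is 30 mm above the bench (the disc's middle is then at 35 mm).
- disc3: Plain ground-steel setting disc, 66 mm across and 10 mm thick (267 g), dark dimple in the middle; origin at its very middle, z along its axis; either face may be up. Lies flat on the bench at first, may be absent. Its shelf in the nest is 40 mm above the bench (the disc's middle is then at 45 mm).
- block_a: Bystander: steel 1-2-3 block lying flat, 76 x 51 x 25 mm; origin under its centre. Leave alone.
- block_b: Bystander: the second steel 1-2-3 block, 76 x 51 x 25 mm. Leave alone.
- step_gauge: Bystander: chrome stepped gauge, five steps, 90 x 30 mm, 75 mm high. Leave alone.
- granite_square: Bystander: black granite square, upright L, 110 x 30 mm foot, 160 mm high. Leave alone.
- probe_holder: Bystander: probe holder, round foot 56 mm across, thin post with a yellow knob, 110 mm high. Leave alone.
Things that resemble listed ones, but are neither listed nor needed, are in the scene too. Leave any pink or yellow look-alike of the disc3 alone. Leave any green look-alike of the nest alone.

How it is judged (in metres and radians):
On the way, in this order (a step that is already met when the one before it is completed fails the run):
1. the cap is released and off the nest, lying on the bench more than 100 mm from the nest's axis (horizontal distance between cap and nest above 0.1 m and height (world z) of cap below 0.01 m), for 0.2 s.
2. every disc lies flat on its own shelf while the cap is off (horizontal distance between each of disc0, disc1, disc2, disc3 and nest below 0.006 m and z of disc0 in the frame of nest between 0.012 and 0.018 m and (angle between disc0's own z axis and vertical below 0.08 rad or angle between disc0's own z axis and vertical above 3.06 rad) and z of disc1 in the frame of nest between 0.022 and 0.028 m and (angle between disc1's own z axis and vertical below 0.08 rad or angle between disc1's own z axis and vertical above 3.06 rad) and z of disc2 in the frame of nest between 0.032 and 0.038 m and (angle between disc2's own z axis and vertical below 0.08 rad or angle between disc2's own z axis and vertical above 3.06 rad) and z of disc3 in the frame of nest between 0.042 and 0.048 m and (angle between disc3's own z axis and vertical below 0.08 rad or angle between disc3's own z axis and vertical above 3.06 rad) and horizontal distance between cap and nest above 0.08 m), for 0.2 s.
At the end, for the whole second after the job is handed in: Every disc lies flat on its own shelf (height within 3 mm, centred within 6 mm, tilt under 0.08 rad); the cap is locked and at rest: centred within 6 mm, x axis within 0.2 rad of the nest's x, underside 58.5 to 62.5 mm above the nest's underside, tilt under 0.06 rad (horizontal distance between each of disc0, disc1, disc2, disc3, cap and nest below 0.006 m and z of disc0 in the frame of nest between 0.012 and 0.018 m and (angle between disc0's own z axis and vertical below 0.08 rad or angle between disc0's own z axis and vertical above 3.06 rad) and z of disc1 in the frame of nest between 0.022 and 0.028 m and (angle between disc1's own z axis and vertical below 0.08 rad or angle between disc1's own z axis and vertical above 3.06 rad) and z of disc2 in the frame of nest between 0.032 and 0.038 m and (angle between disc2's own z axis and vertical below 0.08 rad or angle between disc2's own z axis and vertical above 3.06 rad) and z of disc3 in the frame of nest between 0.042 and 0.048 m and (angle between disc3's own z axis and vertical below 0.08 rad or angle between disc3's own z axis and vertical above 3.06 rad) and angle between the x axis of cap and the x axis of nest, either way round below 0.2 rad and z of cap in the frame of nest between 0.0585 and 0.0625 m and angle between cap's own z axis and vertical below 0.06 rad and linear speed of cap below 0.02 m/s); the robot touches nothing.
It fails at once if a bystander is moved by more than 25 mm (distance of any of block_a, block_b, step_gauge, granite_square, probe_holder from where it was at the start of the episode above 0.025 m).
Of disc0, disc1, disc2, disc3 only 3 to 4 are there at a start; the rules pass over those that are not, and their reading is None.
At some moment in a run one of disc0, disc1, disc2, disc3 may be knocked a few centimetres aside while the robot is not near it.
Once in a run the grip may slacken for a moment while it holds something.
It also fails if it takes over 210 s, if anything falls off the work surface, if the arm or the gripper's body presses on something with over 40 N, if the wrist force passes 120 N, or if a joint passes its speed limit or range.

### The arm

A 6-joint arm with a two-finger parallel gripper is mounted at the origin on the work surface. World frame = base frame: x ahead of the robot, y to its left, z up, the work surface at z = 0. Lengths are in mm, angles in rad, forces in N, time in s.
With the tool pointing down it reaches from about 350 to 975 mm from the base axis. Payload 7.1 kg.
Tool frame: the origin (TCP) lies at the centre of the arm's flange, where the gripper is bolted on; the fingertips stand 182 mm ahead of it and the grasp point (between the pads) lies 163 mm ahead of it; z points along the fingers, y is the line along which they close (so a half turn about z gives the same grasp; the last joint's range is limited). The gripper opens to 88 mm and grips with 3 to 60 N. Pads are 20 mm wide; open, the fingers measure 115 mm over their backs; the gripper's body (75 mm by 178 mm) begins 61 mm behind the grasp point.
Start: joints at [-1.286, 0.423, 1.63, -0, 1.089, -0.019], TCP at [186.986, -596.358, 404.675] pointing down, gripper open.
Joint ranges: [-3, 3], [-0.9, 2.11], [0.09, 2.58], [-1.31, 4.45], [0.11, 2.69], [-2.54, 2.54]. Speed limits (rad/s): [2.39, 2.39, 3.01, 3.14, 3.14, 3.14].

### API

Orientations are given as a rotation vector (axis times angle).
In Python, from workcell import readout, get_image, ctrl gives the robot as it stands.
- The arm moves only by the tool step_arm, never from a script. Its argument "targets" is a list that holds one entry, the list of rows, each a list of 7 numbers: the shift along the world's x, y, z as a fraction of full scale, then the turn, a rotation vector about the world's x, y, z as a fraction of full scale, then the opening, from 0 (shut) to 1 (fully open). In form: [[[dx, dy, dz, wx, wy, wz, claw], ...]]. A call has exactly 5 rows; each row shifts and turns the commanded pose from where the row before left it; what a row does not reach is not made up. Full scale, the value 1, is 0.05 m for a shift and 4 degrees for a turn. A row lasts 1/8 s, in which the tool goes at most 62.5 mm and 10.7 degrees, less where a joint would pass 70% of its speed; a pose out of reach is approached as far as the arm can. A call with a number of a shift or a turn outside -1 to 1 is refused whole. A call with a gripper value outside its range is refused whole. The fingers move at their own pace and stop on an object; the grip force is fixed at half the most. Time passes only in rows, so rows that do not move let the fingers close, or fill a call up. It gives the time, the measured TCP pose, the force, the opening and the grip force at its end, in the units of the state.
- readout.get_obs(): the state, without advancing time (a new reading comes with each control period).
- get_image(name): name is "scene" or "top"; returns a dict with "pixels" (480x640x3 uint8, red, green, blue), "intrinsics" (3x3 intrinsics, pixels), "extrinsics" (4x4, takes a point from world to camera coordinates). Camera axes: x right, y down, z forward; pixel columns grow to the right and rows downward; lengths in mm; the calibration is good to about 2 mm. A picture is of the moment at which its call begins. There is no depth.
- ctrl.close_job(): hands the job in; it is judged then, once.
The state is a dict: "t": time; "qpos": joint angles; "qvel": joint speeds; "joint_torque": joint torques, N m; "ee_pos": TCP position; "orientation": TCP orientation; "ft_force": force on the tool from outside, world axes, zero at the start; "moment": the same for the moment, N m; "width": finger opening in mm; "grasp_force": force on a finger pad.
Only numpy, scipy, OpenCV 4.12 (cv2) and the standard library are available. Lean on these libraries where they do the work, as an engineer would, in place of code of your own. Each camera call takes 0.05 s, during which the arm holds its last target. There are 200 camera calls.

## Working session

There is one attempt and no reset: what is moved stays moved. The work goes in short steps, Python scripts to look and compute and a tool call to move; the robot and the scene stay as the last step left them, time stands still between calls to the robot, and variables do not carry over. Pictures are saved under pics/ and viewed, at most 17 in all, crops included, and the job is handed in when it is done.

Besides the shell and the picture viewer there is one more tool, called after ">>>" as a command line: name --argument value ..., lists and objects as JSON in quotes. step_arm: Moves the arm, as the interface text tells. Shift numbers are shares of 0.05 m and turn numbers shares of 4 degrees, none past 1 either way. Its arguments: {"type":"object","properties":{"targets":{"type":"array"}},"required":["targets"]}

```bash
ls; mkdir -p pics
cat > h.py <<'E'
import numpy as np, cv2
from workcell import readout, get_image, ctrl
def snap(name,fn=None):
    d=get_image(name); 
    if fn: cv2.imwrite('pics/'+fn,cv2.cvtColor(np.array(d['pixels']),cv2.COLOR_RGB2BGR))
    return d
def world(d,uv,z):
    K=np.array(d['intrinsics']);E=np.array(d['extrinsics']);R=E[:3,:3];t=E[:3,3]
    r=R.T@np.linalg.inv(K)@np.array([uv[0],uv[1],1.]);c=-R.T@t
    return c+r*(z-c[2])/r[2]
def pix(d,p):
    K=np.array(d['intrinsics']);E=np.array(d['extrinsics'])
    q=K@(E[:3,:3]@np.array(p,float)+E[:3,3]);return q[:2]/q[2]
E
python3 - <<'E'
from h import *
import pickle
for n in('scene','top'):
    d=snap(n,n+'0.png');pickle.dump(d,open(n+'0.pkl','wb'))
    E=np.array(d['extrinsics']);print(n,-E[:3,:3].T@E[:3,3],E[2,:3],np.array(d['intrinsics'])[0])
print(readout.get_obs())
E
```

```text
pics
scene [1010.96209085  528.32792544  790.2177783 ] [-0.44309455 -0.57274341 -0.68966094] [521.51965605   0.         317.1406786 ]
top [ 430.31879826  -64.4246378  1267.60061709] [ 0.09620991 -0.00632233 -0.99534099] [609.56997761   0.         315.81723047]
{'t': 0.1, 'qpos': array([-1.28598051e+00,  4.23766934e-01,  1.63058788e+00,  1.89436826e-05,
        1.08860738e+00, -1.90032361e-02]), 'qvel': array([-1.84008817e-04, -1.88894110e-05, -2.15273258e-03,  3.49654727e-04,
        7.14348707e-04,  1.93159215e-03]), 'joint_torque': array([-3.30806160e-04, -5.45618641e+01, -2.74323803e+01,  6.45843102e-02,
        1.87012466e-02, -1.89852341e-05]), 'ee_pos': array([ 186.93507634, -596.13333181,  403.98778918]), 'orientation': array([-3.10407187e+00, -4.75185069e-01,  2.58842619e-04]), 'ft_force': array([-0.1471013 , -0.076935  , -0.39313667]), 'moment': array([-0.0431387 , -0.02457282, -0.01934684]), 'grasp_force': 0.0, 'width': 87.8649985522684}
```

View pics/top0.png

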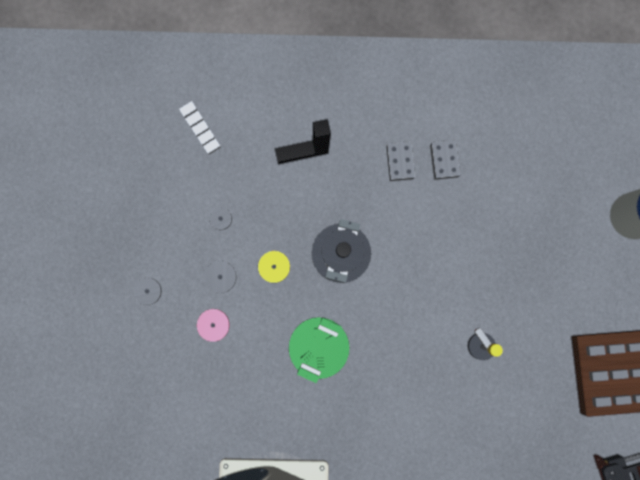

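View pics/scene0.png

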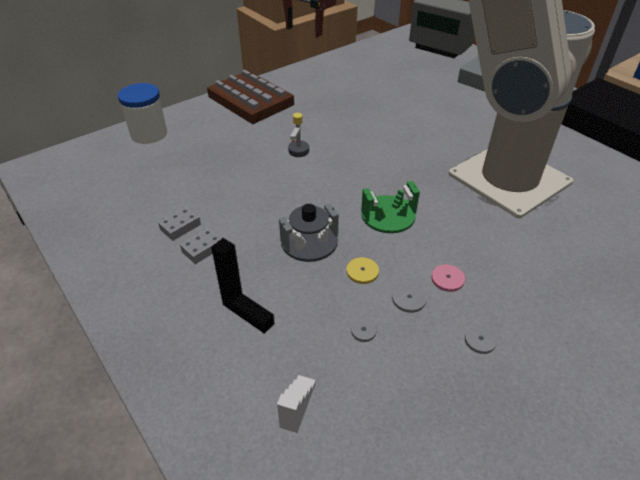

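The top view shows the real nest, dark and capped, at (342,252). Look-alikes are the green nest at (319,348) and the yellow (274,267) and pink (212,325) discs. Steel discs are at (221,219), (220,277) and (147,291). I'll check that choice in one close crop.

Run:
```python
from h import *
im=cv2.imread('pics/top0.png')
a=im[205:305,120:240];b=im[205:305,290:395]
s=im
sc=cv2.imread('pics/scene0.png')[195:265,265:350]
A=cv2.resize(a,None,fx=3.3,fy=3.3,interpolation=3);A=cv2.convertScaleAbs(A,alpha=1.6,beta=-30)
B=cv2.resize(b,None,fx=3.3,fy=3.3,interpolation=3)
C=cv2.resize(sc,None,fx=3.3,fy=3.3,interpolation=3)
o=np.zeros((600,780,3),np.uint8);o[:A.shape[0],:A.shape[1]]=A;o[:B.shape[0],400:400+B.shape[1]]=B;o[340:340+C.shape[0],:C.shape[1]]=C
cv2.imwrite('pics/crop0.png',o)
import pickle
d=pickle.load(open('top0.pkl','rb'))
for n,uv,z in[('d',(221,219),10),('d',(220,277),10),('d',(147,291),10),('knob',(343,249.5),97),('green',(319,348),10),('yel',(274,267),10),('pink',(212,325),10),('block',(401,162),25),('sq',(302,150),0),('ph',(482,346),0)]:print(n,uv,world(d,uv,z).round())
```

```text
d (221, 219) [591. 125.  10.]
d (220, 277) [471. 123.  10.]
d (147, 291) [439. 272.  10.]
knob (343, 249.5) [ 526. -125.   97.]
green (319, 348) [331. -83.  10.]
yel (274, 267) [494.  13.  10.]
pink (212, 325) [373. 136.  10.]
block (401, 162) [ 717. -246.   25.]
sq (302, 150) [744. -39.   0.]
ph (482, 346) [ 341. -419.    0.]
```

View pics/crop0.png

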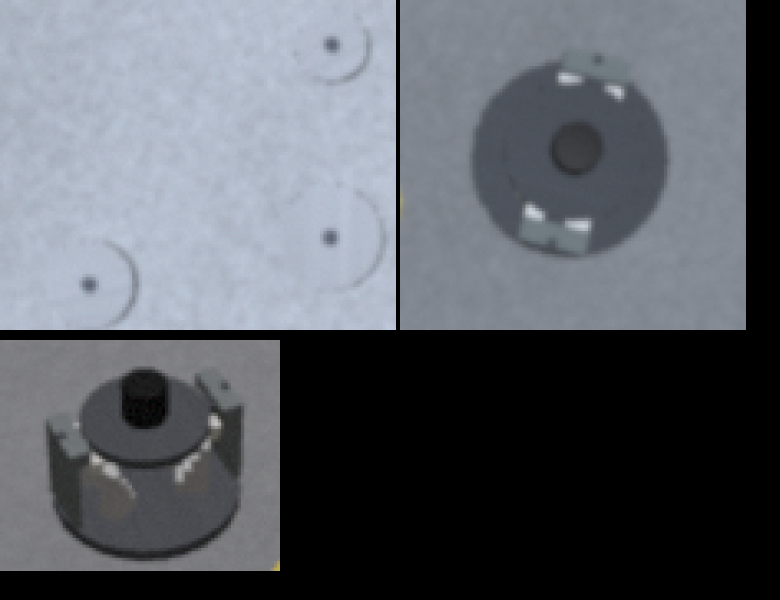

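Sizes by rim radius: (221,219) is about 46 mm (disc1), (147,291) about 56 mm (disc2) and (220,277) about 66 mm (disc3). disc0 seems absent. The crop confirms the dark nest, with hook dots at top-view pixels (350.3,223.2) and (336.1,278.3).

```bash
cat >> h.py <<'E'
import pickle
from scipy.ndimage import gaussian_filter
def dark(d,uv,r=6,rr=5):
    g=cv2.cvtColor(np.array(d['pixels']),cv2.COLOR_RGB2GRAY).astype(float)
    u,v=[int(round(x)) for x in uv];p=g[v-r:v+r+1,u-r:u+r+1];w=np.clip(np.median(p)-p-8,0,None)
    yy,xx=np.mgrid[v-r:v+r+1,u-r:u+r+1]
    w=w*(np.hypot(xx-u,yy-v)<rr);return np.array([(w*xx).sum(),(w*yy).sum()])/w.sum()
E
python3 - <<'E'
from h import *
t=pickle.load(open('top0.pkl','rb'));s=pickle.load(open('scene0.pkl','rb'))
for n,a,b in[('d1',(221,219),(363.5,329)),('d3',(220,277),(409.5,297)),('d2',(147,291),(481,339)),('yel',(274,267),(363,269))]:
    pa=dark(t,a);pb=dark(s,b);print(n,pa.round(1),pb.round(1),world(t,pa,10).round(1),world(s,pb,10).round(1))
a=world(t,(350.3,223.2),73);b=world(t,(336.1,278.3),73);print(a,b,(a+b)/2,np.hypot(*(a-b)[:2]),np.degrees(np.arctan2(*(a-b)[1::-1])))
print('base',world(t,(341.4,252.6),9))
a=world(s,(265+224/3.3,195+46/3.3),73);b=world(s,(265+62/3.3,195+95/3.3),73);print(a,b,(a+b)/2,np.hypot(*(a-b)[:2]),np.degrees(np.arctan2(*(a-b)[1::-1])))
E
```

```text
d1 [220.1 218.1] [363.3 328.5] [593.1 127.2  10. ] [593.6 126.3  10. ]
d3 [219.7 276.5] [409.2 295.9] [472.  123.9  10. ] [472.4 122.8  10. ]
d2 [146.6 290.9] [480.7 337.5] [439.5 272.5  10. ] [440.  270.8  10. ]
yel [273.5 266.3] [362.3 268.4] [495.5  13.8  10. ] [496.   12.8  10. ]
[ 580.48676214 -139.41806862   73.        ] [ 471.2409646  -113.27069145   73.        ] [ 525.86386337 -126.34438003   73.        ] 112.3313385128902 -13.460214309700836
base [ 526.80463992 -125.93483344    9.        ]
[ 473.65465133 -111.81904875   73.        ] [ 582.15405963 -137.27971762   73.        ] [ 527.90435548 -124.54938319   73.        ] 111.4467014374722 166.79381229802706
```

>>> step_arm --targets '[[[0.68,0.94,0,0,0,-1,0.7],[0.68,0.94,0,0,0,-1,0.7],[0.68,0.94,0,0,0,-1,0.7],[0.68,0.94,0,0,0,-1,0.7],[0.68,0.94,0,0,0,-1,0.7]]]'

```text
t: 0.72
ee_pos: [357.7, -359.7, 404.6]
orientation: [-3.141, 0.075, 0.0]
ft_force: [1.0, -0.0, -0.3]
width: 61.7
grasp_force: 0.0
```

>>> step_arm --targets '[[[0.68,0.94,0,0,0,-1,0.7],[0.68,0.94,0,0,0,-1,0.7],[0.68,0.94,0,0,0,-0.7,0.7],[0.68,0.94,0,0,0,0,0.7],[0.68,0.94,0,0,0,0,0.7]]]'

```text
t: 1.35
ee_pos: [527.8, -124.6, 404.5]
orientation: [3.12, -0.366, -0.0]
ft_force: [0.9, -0.4, -0.4]
width: 61.0
grasp_force: 0.0
```

```bash
cat >> h.py <<'E'
from scipy.spatial.transform import Rotation as Ro
def st():
    o=readout.get_obs();R=Ro.from_rotvec(o['orientation']).as_matrix()
    print('t%.2f'%o['t'],'tcp',o['ee_pos'].round(1),'yaw_y %.1f'%np.degrees(np.arctan2(R[1,1],R[0,1])),'zaxis',R[:,2].round(3),'F',o['ft_force'].round(1),'M',o['moment'].round(2),'w%.1f g%.1f'%(o['width'],o['grasp_force']),'q',o['qpos'].round(2));return o
E
python3 -c "
from h import *
st()"
```

```text
t1.35 tcp [ 527.8 -124.6  404.5] yaw_y -103.4 zaxis [-0. -0. -1.] F [ 0.9 -0.4 -0.4] M [-0.01 -0.01  0.03] w61.0 g0.0 q [-0.25  0.3   1.81 -0.    1.03  1.55]
```

>>> step_arm --targets '[[[-0.02,-0.02,-0.8,0,0,0,0.7],[0,0,-0.8,0,0,0,0.7],[0,0,-0.8,0,0,0,0.7],[0,0,-0.4,0,0,0,0.7],[0,0,-0.25,0,0,0,0.7]]]'

```text
t: 1.98
ee_pos: [525.6, -127.3, 250.8]
orientation: [-3.12, 0.366, 0.003]
ft_force: [-2.5, 1.1, 6.4]
width: 61.7
grasp_force: 2.9
```

>>> step_arm --targets '[[[0,0,0,0,0,0,0],[0,0,0,0,0,0,0],[0,0,0,0,0,0,0],[0,0,0,0,0,0,0],[0,0,0,0,0,0,0]]]'

```text
t: 2.6
ee_pos: [526.2, -127.4, 252.8]
orientation: [3.12, -0.366, 0.002]
ft_force: [-0.4, 0.8, 5.9]
width: 29.2
grasp_force: 30.0
```

```bash
python3 -c "
from h import *
st();snap('scene','s1.png')
im=cv2.imread('pics/s1.png')[130:290,230:430];cv2.imwrite('pics/s1c.png',cv2.resize(im,None,fx=3,fy=3,interpolation=3))"
```

```text
t2.60 tcp [ 526.2 -127.4  252.8] yaw_y -103.4 zaxis [ 0.001 -0.    -1.   ] F [-0.4  0.8  5.9] M [ 0.22  0.11 -0.04] w29.2 g30.0 q [-0.26  0.53  1.9   0.    0.71  1.55]
```

View pics/s1c.png

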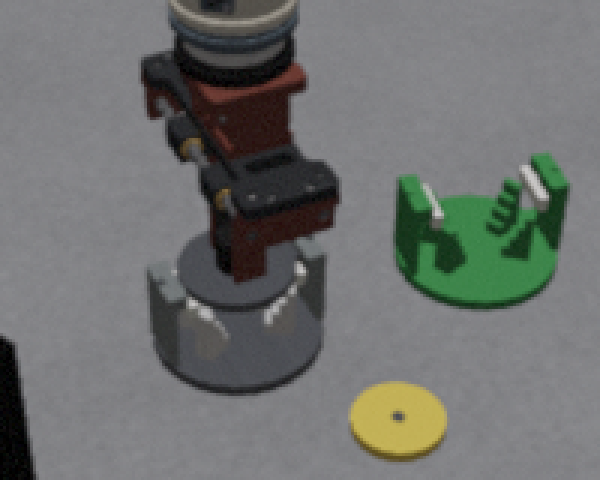

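>>> step_arm --targets '[[[0,0,-0.08,0,0,0,0],[0,0,-0.08,0,0,0,0],[0,0,-0.05,0,0,0,0],[0,0,0,0,0,0,0],[0,0,0,0,0,0,0]]]'

```text
t: 3.28
ee_pos: [526.3, -127.4, 242.9]
orientation: [3.12, -0.366, 0.002]
ft_force: [-2.0, 0.9, 13.5]
width: 29.6
grasp_force: 30.0
```

```bash
python3 -c "
from h import *
st()"
```

```text
t3.27 tcp [ 526.3 -127.4  242.9] yaw_y -103.4 zaxis [ 0.001 -0.    -1.   ] F [-2.   0.9 13.5] M [0.3  0.43 0.04] w29.6 g30.0 q [-0.26  0.55  1.91  0.    0.69  1.54]
```

>>> step_arm --targets '[[[0,0,0,0,0,1,0],[0,0,0,0,0,1,0],[0,0,0,0,0,1,0],[0,0,0,0,0,1,0],[0,0,0,0,0,1,0]]]'

```text
t: 3.9
ee_pos: [527.2, -127.7, 243.4]
orientation: [3.135, 0.184, 0.006]
ft_force: [0.0, 0.6, 13.1]
width: 29.0
grasp_force: 30.0
```

>>> step_arm --targets '[[[0,0,0,0,0,1,0],[0,0,0,0,0,1,0],[0,0,0,0,0,1,0],[0,0,0,0,0,1,0],[0,0,0,0,0,1,0]]]'

```text
t: 4.53
ee_pos: [527.2, -127.8, 243.3]
orientation: [3.055, 0.725, 0.006]
ft_force: [1.1, 0.2, 11.1]
width: 29.7
grasp_force: 10.2
```

>>> step_arm --targets '[[[0,0,0,0,0,1,0],[0,0,0,0,0,1,0],[0,0,0,0,0,1,0],[0,0,0,0,0,1,0],[0,0,0,0,0,1,0]]]'

```text
t: 5.15
ee_pos: [527.0, -127.7, 243.2]
orientation: [2.882, 1.245, 0.005]
ft_force: [0.4, -0.3, 11.4]
width: 29.4
grasp_force: 38.6
```

>>> step_arm --targets '[[[0,0,0,0,0,1,0],[0,0,0,0,0,1,0],[0,0,0,0,0,1,0],[0,0,0,0,0,1,0],[0,0,0,0,0,1,0]]]'

```text
t: 5.78
ee_pos: [527.0, -127.7, 243.2]
orientation: [2.622, 1.726, 0.004]
ft_force: [0.4, -0.5, 12.4]
width: 29.8
grasp_force: 38.6
```

>>> step_arm --targets '[[[0,0,0,0,0,1,0],[0,0,0,0,0,1,0],[0,0,0,0,0,0.5,0],[0,0,0,0,0,0,0],[0,0,0,0,0,0,0]]]'

```text
t: 6.4
ee_pos: [527.0, -127.7, 243.2]
orientation: [2.463, 1.945, 0.003]
ft_force: [0.8, -1.0, 11.4]
width: 29.4
grasp_force: 38.6
```

```bash
python3 -c "
from h import *
st();snap('scene','s2.png')
im=cv2.imread('pics/s2.png')[130:290,230:430];cv2.imwrite('pics/s2c.png',cv2.resize(im,None,fx=3,fy=3,interpolation=3))"
```

```text
t6.40 tcp [ 527.  -127.7  243.2] yaw_y -13.4 zaxis [ 0.003 -0.001 -1.   ] F [ 0.8 -1.  11.4] M [ 0.05  0.14 -0.04] w29.4 g38.6 q [-0.26  0.55  1.9  -0.    0.69 -0.03]
```

View pics/s2c.png

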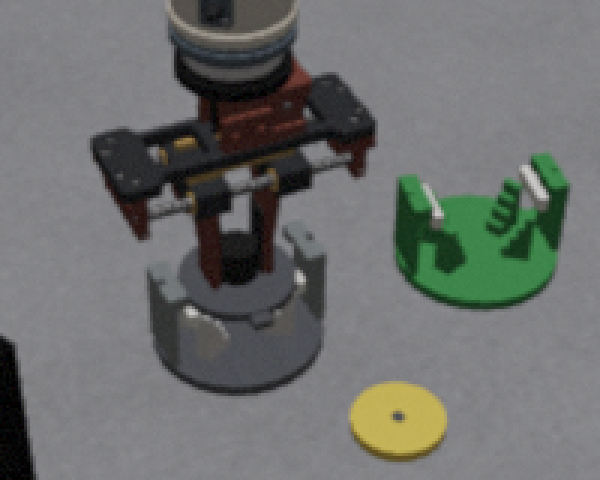

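The lug has turned out into the open side, at crop pixel (262,318), so the cap is released. Lifting it and laying it at about (500,-300).

>>> step_arm --targets '[[[0,0,0.15,0,0,0,0],[0,0,0.2,0,0,0,0],[0,0,0.4,0,0,0,0],[0,0,0.5,0,0,0,0],[0,0,0.4,0,0,0,0]]]'

```text
t: 7.08
ee_pos: [525.2, -127.2, 324.1]
orientation: [-2.464, -1.946, 0.002]
ft_force: [0.0, -0.2, -5.9]
width: 29.8
grasp_force: 36.1
```

>>> step_arm --targets '[[[-0.1,-0.6,0,0,0,0,0],[-0.1,-0.7,0,0,0,0,0],[-0.1,-0.8,0,0,0,0,0],[-0.1,-0.8,0,0,0,0,0],[-0.14,-0.55,0,0,0,0,0]]]'

```text
t: 7.7
ee_pos: [498.0, -301.1, 323.2]
orientation: [-2.464, -1.945, 0.002]
ft_force: [0.1, 0.4, -6.4]
width: 29.3
grasp_force: 36.1
```

```bash
python3 -c "
from h import *
st();snap('scene','s3.png')
im=cv2.imread('pics/s3.png')[60:290,130:430];cv2.imwrite('pics/s3c.png',cv2.resize(im,None,fx=2.5,fy=2.5,interpolation=3))"
```

```text
t7.70 tcp [ 498.  -301.1  323.2] yaw_y -13.4 zaxis [-0.002  0.001 -1.   ] F [ 0.1  0.4 -6.4] M [ 0.02 -0.08 -0.04] w29.3 g36.1 q [-0.56  0.47  1.78 -0.    0.89 -0.33]
```

View pics/s3c.png

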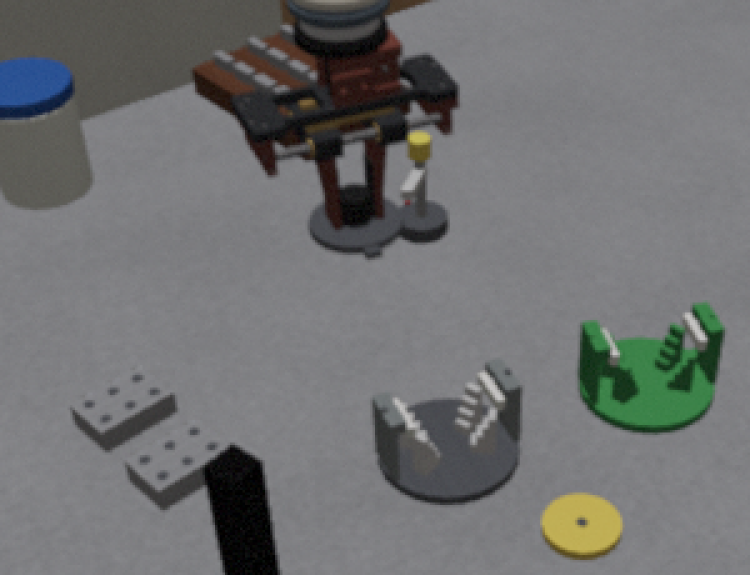

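The cap came off in the grip (crop pixel (355,222)) and the nest is open and empty. Lowering it.

>>> step_arm --targets '[[[0,0,-0.7,0,0,0,0],[0,0,-0.8,0,0,0,0],[0,0,-0.7,0,0,0,0],[0,0,-0.3,0,0,0,0],[0,0,-0.1,0,0,0,0]]]'

```text
t: 8.38
ee_pos: [498.7, -299.6, 193.3]
orientation: [-2.464, -1.946, 0.001]
ft_force: [0.4, -0.1, -5.5]
width: 29.7
grasp_force: 36.1
```

>>> step_arm --targets '[[[0,0,0,0,0,0,0],[0,0,-0.02,0,0,0,0],[0,0,-0.02,0,0,0,0],[0,0,0,0,0,0,0],[0,0,0,0,0,0,0]]]'

```text
t: 9.0
ee_pos: [499.0, -299.9, 192.4]
orientation: [2.465, 1.947, 0.0]
ft_force: [-0.3, -0.7, -5.6]
width: 29.8
grasp_force: 36.1
```

>>> step_arm --targets '[[[0,0,0,0,0,0,0.7],[0,0,0,0,0,0,0.7],[0,0,0,0,0,0,0.7],[0,0,0,0,0,0,0.7],[0,0,0,0,0,0,0.7]]]'

```text
t: 9.62
ee_pos: [499.0, -299.9, 192.2]
orientation: [2.465, 1.947, 0.0]
ft_force: [-0.7, 0.6, 0.2]
width: 61.6
grasp_force: 0.0
```

```bash
python3 -c "
from h import *
st()"
```

```text
t9.62 tcp [ 499.  -299.9  192.2] yaw_y -13.4 zaxis [ 0. -0. -1.] F [-0.7  0.6  0.2] M [-0.05 -0.06 -0.  ] w61.6 g0.0 q [-0.56  0.67  1.82 -0.    0.65 -0.33]
```

>>> step_arm --targets '[[[0,0,0.4,0,0,0,0.7],[0,0,0.6,0,0,0,0.7],[0,0,0.6,0,0,1,0.7],[0,0,0.6,0,0,1,0.7],[0,0,0.4,0,0,1,0.7]]]'

```text
t: 10.25
ee_pos: [499.2, -300.0, 325.2]
orientation: [2.244, 2.195, 0.001]
ft_force: [-0.4, -0.7, 0.3]
width: 61.4
grasp_force: 0.0
```

>>> step_arm --targets '[[[0.19,0.85,0,0,0,1,0.7],[0.19,0.85,0,0,0,1,0.7],[0.19,0.85,0,0,0,1,0.7],[0.19,0.85,0,0,0,1,0.7],[0.19,0.85,0,0,0,1,0.7]]]'

```text
t: 10.88
ee_pos: [546.7, -86.0, 323.7]
orientation: [1.829, 2.552, 0.001]
ft_force: [0.8, -0.8, 0.9]
width: 61.5
grasp_force: 0.0
```

>>> step_arm --targets '[[[0.19,0.85,0,0,0,1,0.7],[0.19,0.85,0,0,0,1,0.7],[0.19,0.85,0,0,0,1,0.7],[0.19,0.85,0,0,0,1,0.7],[0.18,0.88,0,0,0,1,0.7]]]'

```text
t: 11.5
ee_pos: [593.7, 128.1, 323.7]
orientation: [1.359, 2.831, 0.001]
ft_force: [0.1, -0.4, -0.1]
width: 61.2
grasp_force: 0.0
```

>>> step_arm --targets '[[[0,0,0,0,0,1,0.7],[0,0,0,0,0,1,0.7],[0,0,0,0,0,1,0.7],[0,0,0,0,0,1,0.7],[0,0,0,0,0,1,0.7]]]'

```text
t: 12.12
ee_pos: [593.4, 126.7, 323.6]
orientation: [0.846, 3.024, 0.001]
ft_force: [-0.2, -0.9, 0.2]
width: 61.9
grasp_force: 0.0
```

>>> step_arm --targets '[[[0,0,0,0,0,1,0.7],[0,0,0,0,0,1,0.7],[0,0,0,0,0,1,0.7],[0,0,0,0,0,1,0.7],[0,0,0,0,0,0.5,0.7]]]'

```text
t: 12.75
ee_pos: [593.5, 126.7, 323.4]
orientation: [0.364, 3.119, 0.001]
ft_force: [0.2, -0.9, 0.4]
width: 61.5
grasp_force: 0.0
```

```bash
python3 -c "
from h import *
st();t=snap('top','t4.png');s=snap('scene','s4.png');pickle.dump((t,s),open('4.pkl','wb'))
a=cv2.imread('pics/t4.png')[190:390,120:420];b=cv2.imread('pics/s4.png')[120:380,220:520]
cv2.imwrite('pics/c4.png',np.vstack([cv2.resize(a,(750,500),interpolation=3)]))
for n,uv in[('d1',(363.3,328.5)),('d3',(409.2,295.9)),('d2',(480.7,337.5))]:
  p=dark(s,uv);print(n,p.round(1),world(s,p,10).round(1))
"
```

```text
t12.75 tcp [593.5 126.7 323.4] yaw_y 76.7 zaxis [ 0.001  0.    -1.   ] F [ 0.2 -0.9  0.4] M [ 0.08 -0.17 -0.02] w61.5 g0.0 q [ 0.19  0.5   1.73  0.    0.92 -1.15]
d1 [363.3 328.5] [593.5 126.3  10. ]
d3 [409.2 295.9] [472.4 122.9  10. ]
d2 [480.7 337.5] [440.  270.8  10. ]
```

View pics/c4.png

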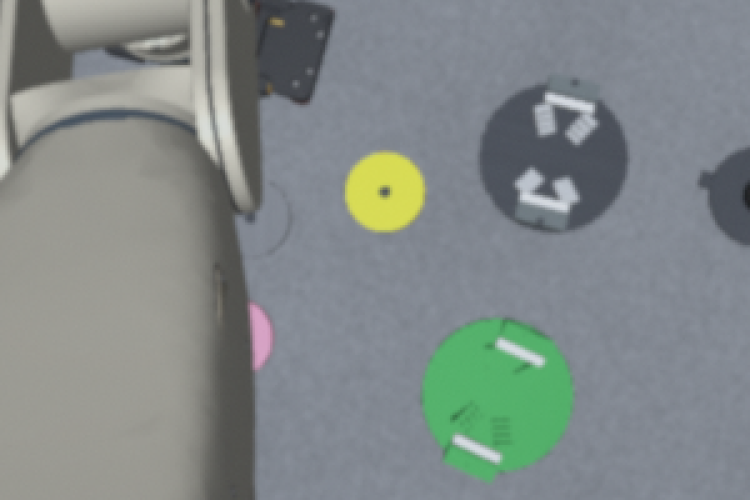

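>>> step_arm --targets '[[[0,0,-0.8,0,0,0,0.7],[0,0,-0.9,0,0,0,0.7],[0,0,-0.7,0,0,0,0.7],[0,0,-0.3,0,0,0,0.7],[0,0,-0.06,0,0,0,0.7]]]'

```text
t: 13.48
ee_pos: [593.5, 126.7, 183.9]
orientation: [-0.367, -3.119, 0.0]
ft_force: [-0.5, 0.2, 0.6]
width: 61.5
grasp_force: 0.0
```

>>> step_arm --targets '[[[0,0,0,0,0,0,0.7],[0,0,0,0,0,0,0],[0,0,0,0,0,0,0],[0,0,0,0,0,0,0],[0,0,0,0,0,0,0]]]'

```text
t: 14.1
ee_pos: [593.9, 126.7, 185.2]
orientation: [0.366, 3.119, 0.0]
ft_force: [-1.7, -1.1, 6.0]
width: 44.9
grasp_force: 30.0
```

Run:
```python
from h import *
st()
t,s=pickle.load(open('4.pkl','rb'))
from scipy.optimize import least_squares
def fit(d,c0):
    g=gaussian_filter(cv2.cvtColor(np.array(d['pixels']),cv2.COLOR_RGB2GRAY).astype(float),.8)
    from scipy.ndimage import map_coordinates as mc
    P=[]
    for a in np.radians(np.arange(0,360,4)):
        da=(np.degrees(a)+13.3)%180
        if min(da,180-da)<35: continue
        r=np.arange(50,76,.5);uv=np.array([pix(d,[c0[0]+x*np.cos(a),c0[1]+x*np.sin(a),8]) for x in r])
        v=mc(g,[uv[:,1],uv[:,0]],order=1);dv=np.gradient(v);i=dv.argmax();P.append([c0[0]+r[i]*np.cos(a),c0[1]+r[i]*np.sin(a)])
    P=np.array(P);f=least_squares(lambda q:np.hypot(P[:,0]-q[0],P[:,1]-q[1])-q[2],[*c0,62],loss='soft_l1');return f.x.round(1)
print(fit(t,(526.8,-125.5)),fit(s,(526.8,-125.5)))
# pads: white
for d in(t,s):
    im=np.array(d['pixels']).astype(int);
    m=(im.min(2)>170)
    for c in np.array([[1,1],[-1,-1]]):pass
    u0=pix(d,[526.8,-125.5,60]).astype(int);mm=np.zeros_like(m);mm[u0[1]-45:u0[1]+45,u0[0]-45:u0[0]+45]=m[u0[1]-45:u0[1]+45,u0[0]-45:u0[0]+45]
    n,l,stt,cen=cv2.connectedComponentsWithStats(mm.astype(np.uint8))
    for i in range(1,n):
        if stt[i,4]>15:print(stt[i],world(d,cen[i],64).round(1))
```

```text
t14.10 tcp [593.9 126.7 185.2] yaw_y 76.6 zaxis [ 0.001  0.    -1.   ] F [-1.7 -1.1  6. ] M [-0.15  0.   -0.01] w44.9 g30.0 q [ 0.19  0.71  1.76 -0.    0.67 -1.15]
[ 526.6 -125.    61.6] [ 531.2 -124.    64.8]
[338 228  19   7  65] [ 566.4 -134.8   64. ]
[327 259  23  16 159] [ 493.9 -116.8   64. ]
[322 209   9  11  33] [ 488.8 -115.6   64. ]
[288 219   9  12  31] [ 566.2 -131.7   64. ]
```

>>> step_arm --targets '[[[0,0,0.1,0,0,0,0],[0,0,0.3,0,0,0,0],[0,0,0.6,0,0,0,0],[0,0,0.6,0,0,0,0],[0,0,0.5,0,0,0,0]]]'

```text
t: 14.72
ee_pos: [593.5, 126.7, 291.2]
orientation: [0.366, 3.119, 0.001]
ft_force: [0.5, 0.8, -1.0]
width: 45.0
grasp_force: 30.0
```

>>> step_arm --targets '[[[-0.2,-0.7,0,0,0,0,0],[-0.2,-0.8,0,0,0,0,0],[-0.2,-0.8,0,0,0,0,0],[-0.2,-0.8,0,0,0,0,0],[-0.2,-0.7,0,0,0,0,0]]]'

```text
t: 15.35
ee_pos: [543.0, -64.7, 290.1]
orientation: [0.367, 3.119, -0.0]
ft_force: [1.0, -0.7, -0.6]
width: 44.8
grasp_force: 30.0
```

>>> step_arm --targets '[[[-0.2,-0.7,0,0,0,0,0],[-0.13,-0.5,0,0,0,0,0],[0,-0.03,0,0,0,0,0],[0,0,0,0,0,0,0],[0,0,0,0,0,0,0]]]'

```text
t: 15.98
ee_pos: [527.2, -124.0, 289.4]
orientation: [0.365, 3.12, 0.0]
ft_force: [0.3, 0.1, -1.6]
width: 44.9
grasp_force: 30.0
```

```bash
python3 -c "
from h import *
st();t=snap('top');s=snap('scene','s5.png')
for n,uv in[('d3',(409.2,295.9)),('d2',(480.7,337.5))]:
  p=dark(s,uv);print(n,p.round(1),world(s,p,10).round(1))
b=cv2.imread('pics/s5.png')[130:290,230:430]
cv2.imwrite('pics/c5.png',cv2.resize(b,None,fx=3,fy=3,interpolation=3))
"
```

```text
t15.97 tcp [ 527.2 -124.   289.4] yaw_y 76.7 zaxis [ 0.  0. -1.] F [ 0.3  0.1 -1.6] M [ 0.06 -0.12  0.01] w44.9 g30.0 q [-0.25  0.47  1.89  0.    0.78 -1.59]
d3 [409.2 295.9] [472.4 122.9  10. ]
d2 [480.7 337.5] [440.  270.8  10. ]
```

View pics/c5.png

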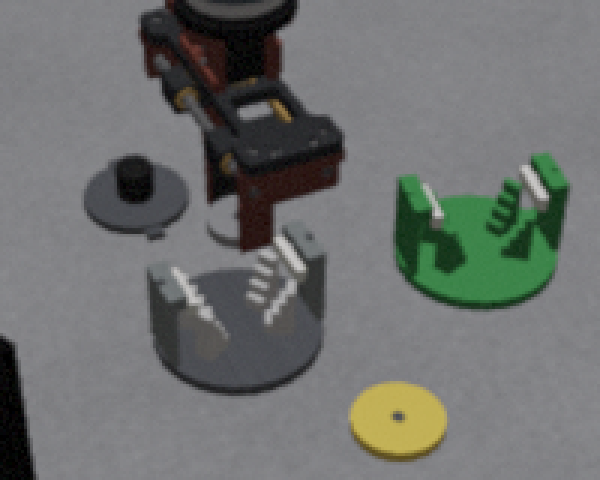

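>>> step_arm --targets '[[[0,-0.01,-0.5,0,0,0,0],[0,0,-0.5,0,0,0,0],[0,0,-0.3,0,0,0,0],[0,0,-0.2,0,0,0,0],[0,0,-0.06,0,0,0,0]]]'

```text
t: 16.7
ee_pos: [527.4, -125.3, 211.0]
orientation: [0.366, 3.119, -0.0]
ft_force: [1.5, 0.3, -1.5]
width: 45.3
grasp_force: 30.0
```

>>> step_arm --targets '[[[0,0,-0.03,0,0,0,0],[0,0,-0.03,0,0,0,0],[0,0,-0.03,0,0,0,0],[0,0,-0.02,0,0,0,0],[0,0,0,0,0,0,0]]]'

```text
t: 17.32
ee_pos: [527.2, -125.5, 205.9]
orientation: [0.366, 3.119, -0.0]
ft_force: [1.4, -1.9, 0.9]
width: 44.7
grasp_force: 30.0
```

```bash
python3 -c "
from h import *
st()
"
```

```text
t17.32 tcp [ 527.2 -125.5  205.9] yaw_y 76.6 zaxis [ 0.001 -0.    -1.   ] F [ 1.4 -1.9  0.9] M [-0.22 -0.38 -0.06] w44.7 g30.0 q [-0.26  0.61  1.91 -0.    0.62 -1.59]
```

>>> step_arm --targets '[[[0,0,-0.02,0,0,0,0],[0,0,0,0,0,0,0.65],[0,0,0,0,0,0,0.65],[0,0,0,0,0,0,0.65],[0,0,0,0,0,0,0.65]]]'

```text
t: 17.95
ee_pos: [526.9, -125.3, 204.5]
orientation: [-0.366, -3.12, -0.0]
ft_force: [-0.5, 0.6, 0.7]
width: 57.2
grasp_force: 0.0
```

>>> step_arm --targets '[[[0,0,0.3,0,0,0,0.65],[0,0,0.5,0,0,0,0.65],[0,0,0.5,0,0,0,0.65],[0,0,0.4,0,0,0,0.8],[0,0,0,0,0,0,0.8]]]'

```text
t: 18.58
ee_pos: [527.6, -125.5, 291.9]
orientation: [0.366, 3.116, -0.001]
ft_force: [0.7, -0.4, 0.5]
width: 69.7
grasp_force: 0.0
```

```bash
python3 -c "
from h import *
st();t=snap('top');s=snap('scene','s6.png')
for n,uv in[('d3',(409.2,295.9)),('d2',(480.7,337.5))]:
  p=dark(s,uv);print(n,p.round(1),world(s,p,10).round(1))
"
```

```text
t18.57 tcp [ 527.6 -125.5  291.9] yaw_y 76.6 zaxis [ 0.004 -0.001 -1.   ] F [ 0.7 -0.4  0.5] M [-0.03 -0.18  0.03] w69.7 g0.0 q [-0.26  0.46  1.89  0.    0.79 -1.59]
d3 [409.2 295.9] [472.4 122.9  10. ]
d2 [nan nan] [nan nan nan]h.py:20: RuntimeWarning: invalid value encountered in divide
  w=w*(np.hypot(xx-u,yy-v)<rr);return np.array([(w*xx).sum(),(w*yy).sum()])/w.sum()
```

```bash
python3 -c "
from h import *
b=cv2.imread('pics/s6.png')[180:400,260:560]
cv2.imwrite('pics/c6.png',cv2.resize(b,None,fx=2.6,fy=2.6,interpolation=3))
"
```

```text
(no output)
```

View pics/c6.png

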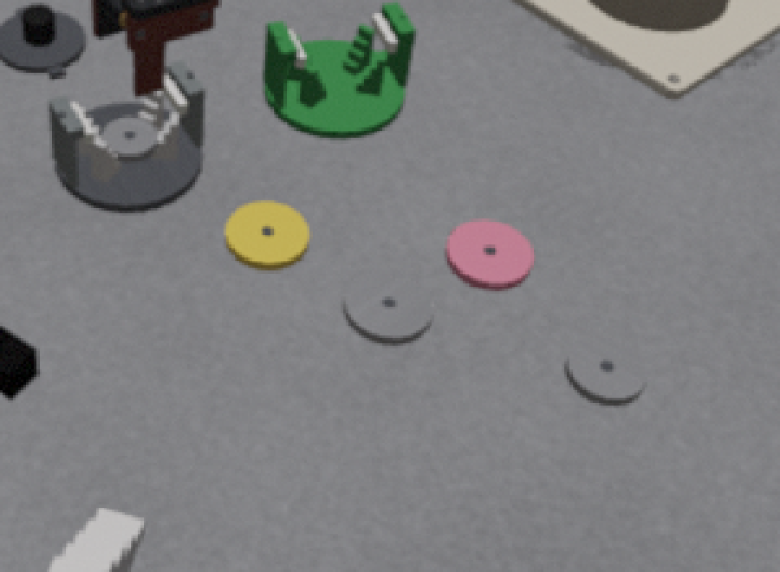

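disc1 sits level on its shelf (dimple at scene pixel (309.6,231.5)). disc2 has been knocked aside and is now at scene pixel (493,321).

```bash
python3 -c "
from h import *
t=snap('top');s=snap('scene')
p=dark(s,(493,320.8));w=world(s,p,10);print(p,w)
q=dark(t,pix(t,w));print(q,world(t,q,10))
p=dark(s,(309.6,231.5),4,4);print('d1',p,world(s,p,30))
"
```

```text
[492.9255814  320.40465116] [391.87896768 259.86921621  10.        ]
[150.83361065 314.51747088] [391.54248398 261.5758855   10.        ]
d1 [309.42051282 231.40512821] [ 527.19977272 -123.86262653   30.        ]
```

>>> step_arm --targets '[[[-0.3,0.85,0,0,0,0,0.8],[-0.3,0.85,0,0,0,0,0.8],[-0.3,0.85,0,0,0,0,0.8],[-0.3,0.85,0,0,0,0,0.8],[-0.3,0.85,0,0,0,0,0.8]]]'

```text
t: 19.4
ee_pos: [451.2, 88.3, 288.9]
orientation: [-0.367, -3.119, 0.001]
ft_force: [0.1, 0.4, -0.0]
width: 69.9
grasp_force: 0.0
```

>>> step_arm --targets '[[[-0.3,0.85,0,0,0,0,0.8],[-0.3,0.85,0,0,0,0,0.8],[-0.3,0.85,0,0,0,0,0.8],[-0.3,0.92,0,0,0,0,0.8],[0,0,0,0,0,0,0.8]]]'

```text
t: 20.02
ee_pos: [391.0, 262.9, 289.0]
orientation: [-0.36, -3.12, 0.001]
ft_force: [-0.6, -1.1, 0.7]
width: 69.9
grasp_force: 0.0
```

>>> step_arm --targets '[[[0,0,-0.5,0,0,0,0.8],[0,0,-0.7,0,0,0,0.8],[0,0,-0.5,0,0,0,0.8],[0,0,-0.3,0,0,0,0.8],[0,0,-0.11,0,0,0,0.8]]]'

```text
t: 20.65
ee_pos: [392.0, 260.0, 183.3]
orientation: [-0.367, -3.119, 0.002]
ft_force: [0.2, -0.7, -0.8]
width: 70.5
grasp_force: 0.0
```

```bash
python3 -c "
from h import *
st();s=snap('scene')
p=dark(s,(493,320.8));print(p,world(s,p,10).round(1))
p=dark(s,(309.6,231.5),4,4);print('d1',p,world(s,p,30).round(1))
p=dark(s,(409.2,295.9));print('d3',p,world(s,p,10).round(1))
"
```

```text
t20.65 tcp [392.  260.  183.3] yaw_y 76.6 zaxis [-0.001 -0.001 -1.   ] F [ 0.2 -0.7 -0.8] M [ 0.05 -0.15  0.01] w70.5 g0.0 q [ 0.56  0.6   2.07 -0.    0.48 -0.78]
[492.93364929 320.39968404] [391.9 259.9  10. ]
d1 [309.36567164 231.39054726] [ 527.3 -124.    30. ]
d3 [409.1877193  295.86666667] [472.4 122.8  10. ]
```

>>> step_arm --targets '[[[0,0,0,0,0,0,0],[0,0,0,0,0,0,0],[0,0,0,0,0,0,0],[0,0,0,0,0,0,0],[0,0,0.1,0,0,0,0]]]'

```text
t: 21.32
ee_pos: [391.8, 260.6, 189.3]
orientation: [-0.366, -3.12, 0.0]
ft_force: [0.0, -0.0, -2.6]
width: 55.0
grasp_force: 30.0
```

>>> step_arm --targets '[[[0,0,0.3,0,0,0,0],[0,0,0.5,0,0,0,0],[0,0,0.5,0,0,0,0],[0,0,0.5,0,0,0,0],[0,0,0.2,0,0,0,0]]]'

```text
t: 21.95
ee_pos: [392.1, 260.8, 291.1]
orientation: [0.366, 3.118, 0.003]
ft_force: [-1.2, -1.0, -2.4]
width: 54.7
grasp_force: 30.0
```

```bash
python3 -c "
from h import *
st()
"
```

```text
t21.95 tcp [392.1 260.8 291.1] yaw_y 76.6 zaxis [ 0.002  0.001 -1.   ] F [-1.2 -1.  -2.4] M [ 0.06 -0.17  0.02] w54.7 g30.0 q [ 0.56  0.38  2.04  0.    0.72 -0.78]
```

>>> step_arm --targets '[[[0.2,-0.6,0,0,0,0,0],[0.3,-0.8,0,0,0,0,0],[0.3,-0.85,0,0,0,0,0],[0.3,-0.85,0,0,0,0,0],[0.3,-0.85,0,0,0,0,0]]]'

```text
t: 22.58
ee_pos: [462.1, 61.8, 289.1]
orientation: [-0.366, -3.12, 0.0]
ft_force: [0.4, 0.4, -3.0]
width: 55.2
grasp_force: 30.0
```

>>> step_arm --targets '[[[0.3,-0.85,0,0,0,0,0],[0.3,-0.85,0,0,0,0,0],[0.3,-0.85,0,0,0,0,0],[0.3,-0.8,0,0,0,0,0],[0.1,-0.42,0,0,0,0,0]]]'

```text
t: 23.2
ee_pos: [527.3, -127.1, 289.0]
orientation: [0.369, 3.12, -0.0]
ft_force: [-0.0, 0.1, -2.1]
width: 55.0
grasp_force: 30.0
```

>>> step_arm --targets '[[[0,0,0,0,0,0,0],[0,0,-0.3,0,0,0,0],[0,0,-0.3,0,0,0,0],[0,0,-0.1,0,0,0,0],[0,0,0,0,0,0,0]]]'

```text
t: 23.82
ee_pos: [526.8, -124.8, 253.4]
orientation: [-0.365, -3.119, -0.0]
ft_force: [0.0, 0.8, -2.1]
width: 55.1
grasp_force: 30.0
```

```bash
python3 -c "
from h import *
st();s=snap('scene','s7.png')
p=dark(s,(409.2,295.9));print('d3',p,world(s,p,10).round(1))
b=cv2.imread('pics/s7.png')[150:280,230:400]
cv2.imwrite('pics/c7.png',cv2.resize(b,None,fx=4,fy=4,interpolation=3))
"
```

```text
t23.82 tcp [ 526.8 -124.8  253.4] yaw_y 76.6 zaxis [-0.002  0.    -1.   ] F [ 0.   0.8 -2.1] M [ 0.06 -0.11  0.02] w55.1 g30.0 q [-0.25  0.53  1.9   0.    0.71 -1.59]
d3 [409.19137931 295.8862069 ] [472.4 122.9  10. ]
```

View pics/c7.png

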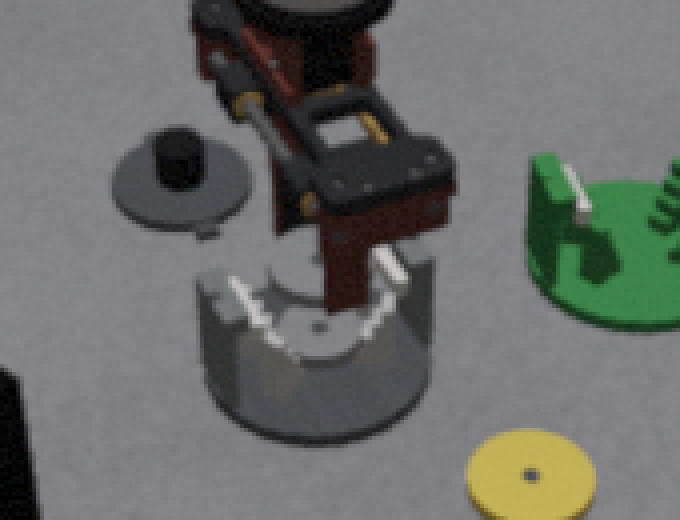

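disc2 is held level above the nest, with disc1 seated below at crop (320,328).

>>> step_arm --targets '[[[0,0,-0.3,0,0,0,0],[0,0,-0.3,0,0,0,0],[0,0,-0.1,0,0,0,0],[0,0,-0.03,0,0,0,0],[0,0,-0.03,0,0,0,0]]]'

```text
t: 24.5
ee_pos: [527.0, -125.4, 216.2]
orientation: [-0.366, -3.12, 0.0]
ft_force: [0.8, -0.3, -0.9]
width: 54.9
grasp_force: 30.0
```

>>> step_arm --targets '[[[0,0,-0.02,0,0,0,0],[0,0,-0.02,0,0,0,0],[0,0,-0.02,0,0,0,0],[0,0,0,0,0,0,0],[0,0,0,0,0,0,0]]]'

```text
t: 25.12
ee_pos: [527.0, -125.3, 214.7]
orientation: [0.366, 3.12, -0.0]
ft_force: [-4.3, 0.1, 15.8]
width: 55.1
grasp_force: 30.0
```

```bash
python3 -c "
from h import *
st()
"
```

```text
t25.12 tcp [ 527.  -125.3  214.7] yaw_y 76.6 zaxis [ 0. -0. -1.] F [-4.3  0.1 15.8] M [ 0.2   0.6  -0.04] w55.1 g30.0 q [-0.26  0.6   1.91  0.    0.64 -1.59]
```

>>> step_arm --targets '[[[0,0,0.02,0,0,0,0],[0,0,0,0,0,0,0.8],[0,0,0,0,0,0,0.8],[0,0,0,0,0,0,0.8],[0,0,0,0,0,0,0.8]]]'

```text
t: 25.75
ee_pos: [527.0, -125.3, 214.0]
orientation: [-0.366, -3.12, -0.0]
ft_force: [0.1, -0.3, -0.4]
width: 70.0
grasp_force: 0.0
```

>>> step_arm --targets '[[[0,0,0.3,0,0,0,0.8],[0,0,0.5,0,0,0,0.8],[0,0,0.5,0,0,0,0.8],[0,0,0.4,0,0,0,0.9],[0,0,0,0,0,0,0.9]]]'

```text
t: 26.38
ee_pos: [527.6, -125.5, 301.4]
orientation: [0.366, 3.116, -0.001]
ft_force: [0.2, 0.3, 0.0]
width: 78.7
grasp_force: 0.0
```

```bash
python3 -c "
from h import *
st();s=snap('scene','s8.png');t=snap('top')
p=dark(s,(409.2,295.9));print('d3',p,world(s,p,10).round(1))
q=dark(t,pix(t,world(s,p,10)));print('d3 top',world(t,q,10).round(1))
p=dark(s,pix(s,(527.2,-124.2,40)),4,4);print('d2',p,world(s,p,40).round(1))
b=cv2.imread('pics/s8.png')[170:320,230:440]
cv2.imwrite('pics/c8.png',cv2.resize(b,None,fx=3.5,fy=3.5,interpolation=3))
"
```

```text
t26.38 tcp [ 527.6 -125.5  301.4] yaw_y 76.6 zaxis [ 0.004 -0.001 -1.   ] F [0.2 0.3 0. ] M [ 0.05 -0.13  0.01] w78.7 g0.0 q [-0.26  0.45  1.88 -0.    0.8  -1.59]
d3 [409.19611307 295.8639576 ] [472.3 122.8  10. ]
d3 top [471.9 123.9  10. ]
d2 [309.51100244 227.88264059] [ 526.8 -123.9   40. ]
```

View pics/c8.png

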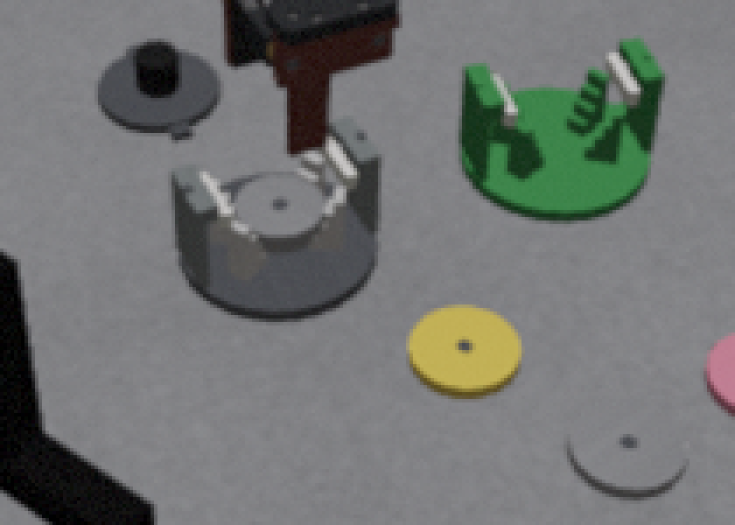

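>>> step_arm --targets '[[[-0.2,0.7,0,0,0,0,0.95],[-0.2,0.8,0,0,0,0,0.95],[-0.2,0.8,0,0,0,0,0.95],[-0.2,0.8,0,0,0,0,0.95],[-0.1,0.8,0,0,0,0,0.95]]]'

```text
t: 27.1
ee_pos: [481.0, 70.8, 298.2]
orientation: [-0.366, -3.118, 0.001]
ft_force: [1.2, -0.4, -0.1]
width: 83.5
grasp_force: 0.0
```

>>> step_arm --targets '[[[-0.1,0.7,0,0,0,0,0.95],[-0.1,0.37,0,0,0,0,0.95],[0,0,-0.3,0,0,0,0.95],[0,0,-0.6,0,0,0,0.95],[0,0,-0.6,0,0,0,0.95]]]'

```text
t: 27.72
ee_pos: [471.7, 122.2, 222.2]
orientation: [-0.367, -3.119, 0.001]
ft_force: [0.6, 0.7, 0.1]
width: 83.1
grasp_force: 0.0
```

```bash
python3 -c "
from h import *
st()
"
```

```text
t27.73 tcp [471.7 122.2 222.2] yaw_y 76.6 zaxis [-0.001 -0.    -1.   ] F [0.6 0.7 0.1] M [ 0.03 -0.19 -0.01] w83.1 g0.0 q [ 0.23  0.53  2.03 -0.    0.58 -1.11]
```

>>> step_arm --targets '[[[0,0,-0.5,0,0,0,0.95],[0,0,-0.25,0,0,0,0.95],[0,0,-0.05,0,0,0,0.95],[0,0,0,0,0,0,0.95],[0,0,0,0,0,0,0.95]]]'

```text
t: 28.35
ee_pos: [472.4, 123.2, 184.9]
orientation: [0.366, 3.119, 0.001]
ft_force: [-0.3, 0.5, -0.3]
width: 83.8
grasp_force: 0.0
```

>>> step_arm --targets '[[[0,0,0,0,0,0,0],[0,0,0,0,0,0,0],[0,0,0,0,0,0,0],[0,0,0,0,0,0,0],[0,0,0,0,0,0,0]]]'

```text
t: 28.98
ee_pos: [472.1, 123.1, 184.6]
orientation: [0.366, 3.12, -0.0]
ft_force: [-0.3, -0.9, 5.8]
width: 64.9
grasp_force: 30.0
```

>>> step_arm --targets '[[[0,0,0.1,0,0,0,0],[0,0,0.3,0,0,0,0],[0,0,0.6,0,0,0,0],[0,0,0.6,0,0,0,0],[0,0,0.6,0,0,0,0]]]'

```text
t: 29.6
ee_pos: [471.7, 123.1, 295.9]
orientation: [0.366, 3.12, 0.0]
ft_force: [1.3, -0.6, -3.1]
width: 65.0
grasp_force: 30.0
```

```bash
python3 -c "
from h import *
st()
"
```

```text
t29.60 tcp [471.7 123.1 295.9] yaw_y 76.6 zaxis [ 0.  0. -1.] F [ 1.3 -0.6 -3.1] M [ 0.01 -0.14 -0.01] w65.0 g30.0 q [ 0.23  0.39  2.    0.    0.74 -1.11]
```

>>> step_arm --targets '[[[0.1,-0.6,0,0,0,0,0],[0.2,-0.8,0,0,0,0,0],[0.2,-0.8,0,0,0,0,0],[0.2,-0.8,0,0,0,0,0],[0.2,-0.8,0,0,0,0,0]]]'

```text
t: 30.22
ee_pos: [517.0, -68.1, 295.0]
orientation: [0.366, 3.12, 0.0]
ft_force: [0.0, 0.1, -2.5]
width: 65.2
grasp_force: 30.0
```

>>> step_arm --targets '[[[0.2,-0.8,0,0,0,0,0],[0,-0.37,0,0,0,0,0],[0,0,0,0,0,0,0],[0,0,0,0,0,0,0],[0,0,-0.3,0,0,0,0]]]'

```text
t: 30.85
ee_pos: [527.3, -124.4, 279.6]
orientation: [0.364, 3.118, -0.0]
ft_force: [0.4, -0.5, -3.3]
width: 65.1
grasp_force: 30.0
```

```bash
python3 -c "
from h import *
st()
"
```

```text
t30.85 tcp [ 527.3 -124.4  279.6] yaw_y 76.7 zaxis [ 0.002 -0.    -1.   ] F [ 0.4 -0.5 -3.3] M [ 0.11 -0.14  0.  ] w65.1 g30.0 q [-0.25  0.48  1.89  0.    0.76 -1.59]
```

>>> step_arm --targets '[[[0,0,-0.4,0,0,0,0],[0,0,-0.3,0,0,0,0],[0,0,-0.2,0,0,0,0],[0,0,-0.08,0,0,0,0],[0,0,-0.03,0,0,0,0]]]'

```text
t: 31.48
ee_pos: [527.1, -125.4, 228.6]
orientation: [-0.366, -3.12, -0.0]
ft_force: [-0.3, 0.1, -2.7]
width: 65.0
grasp_force: 30.0
```

>>> step_arm --targets '[[[0,0,-0.03,0,0,0,0],[0,0,-0.03,0,0,0,0],[0,0,-0.02,0,0,0,0],[0,0,-0.01,0,0,0,0],[0,0,0,0,0,0,0]]]'

```text
t: 32.1
ee_pos: [527.0, -125.4, 224.6]
orientation: [0.366, 3.12, -0.0]
ft_force: [-2.3, 1.1, 4.0]
width: 65.3
grasp_force: 30.0
```

```bash
python3 -c "
from h import *
st()
"
```

```text
t32.10 tcp [ 527.  -125.4  224.6] yaw_y 76.6 zaxis [ 0. -0. -1.] F [-2.3  1.1  4. ] M [ 0.04  0.21 -0.05] w65.3 g30.0 q [-0.26  0.58  1.91 -0.    0.65 -1.59]
```

>>> step_arm --targets '[[[0,0,0,0,0,0,0.95],[0,0,0,0,0,0,0.95],[0,0,0,0,0,0,0.95],[0,0,0,0,0,0,0.95],[0,0,0.2,0,0,0,0.95]]]'

```text
t: 32.72
ee_pos: [526.7, -125.3, 233.9]
orientation: [-0.366, -3.119, -0.0]
ft_force: [0.1, 0.6, 0.2]
width: 83.7
grasp_force: 0.0
```

>>> step_arm --targets '[[[0,0,0.4,0,0,0,0.95],[0,0,0.5,0,0,0,0.95],[0,0,0.5,0,0,0,0.95],[0,0,0.4,0,0,-1,0.7],[0,0,0,0,0,-1,0.7]]]'

```text
t: 33.35
ee_pos: [527.5, -125.5, 326.7]
orientation: [0.586, 3.082, -0.0]
ft_force: [0.2, 1.0, -0.6]
width: 66.5
grasp_force: 0.0
```

>>> step_arm --targets '[[[-0.11,-0.7,0,0,0,-1,0.7],[-0.11,-0.7,0,0,0,-1,0.7],[-0.11,-0.7,0,0,0,-1,0.7],[-0.11,-0.7,0,0,0,-1,0.7],[-0.12,-0.69,0,0,0,-1,0.7]]]'

```text
t: 33.98
ee_pos: [498.7, -301.0, 324.9]
orientation: [1.113, 2.937, -0.0]
ft_force: [-0.7, 0.4, 0.9]
width: 61.7
grasp_force: 0.0
```

>>> step_arm --targets '[[[0,0,0,0,0,-1,0.7],[0,0,0,0,0,-1,0.7],[0,0,0,0,0,-1,0.7],[0,0,0,0,0,-1,0.7],[0,0,0,0,0,-1,0.7]]]'

```text
t: 34.6
ee_pos: [498.9, -299.9, 324.9]
orientation: [1.607, 2.699, -0.0]
ft_force: [0.1, 0.1, 0.2]
width: 61.7
grasp_force: 0.0
```

>>> step_arm --targets '[[[0,0,0,0,0,-1,0.7],[0,0,0,0,0,-1,0.7],[0,0,0,0,0,-1,0.7],[0,0,0,0,0,-1,0.7],[0,0,0,0,0,-1,0.7]]]'

```text
t: 35.22
ee_pos: [498.9, -299.8, 324.9]
orientation: [2.051, 2.379, 0.0]
ft_force: [0.5, 0.2, -0.4]
width: 61.6
grasp_force: 0.0
```

>>> step_arm --targets '[[[0,0,0,0,0,-1,0.7],[0,0,0,0,0,-1,0.7],[0,0,0,0,0,-1,0.7],[0,0,0,0,0,-1,0.7],[0,0,0,0,0,-1,0.7]]]'

```text
t: 35.85
ee_pos: [498.9, -299.8, 324.9]
orientation: [2.433, 1.987, 0.0]
ft_force: [0.3, -0.0, -0.6]
width: 61.4
grasp_force: 0.0
```

```bash
python3 -c "
from h import *
st();s=snap('scene','s9.png');t=snap('top','t9.png')
p=dark(s,pix(s,(527.2,-124.2,50)),4,4);print('d3',p,world(s,p,50).round(1))
q=dark(t,pix(t,world(s,p,50)));print('d3 top',q,world(t,q,50).round(1))
a=cv2.resize(cv2.imread('pics/s9.png')[170:270,230:380],None,fx=5,fy=5,interpolation=3)[:,:600];
b=cv2.imread('pics/t9.png')[190:290,290:390]
a=cv2.resize(cv2.imread('pics/s9.png')[150:270,250:370],(390,390),interpolation=3);b=cv2.resize(b,(390,390),interpolation=3)
cv2.imwrite('pics/c9.png',np.hstack([a,b]))
"
```

```text
t35.85 tcp [ 498.9 -299.8  324.9] yaw_y -11.5 zaxis [ 0. -0. -1.] F [ 0.3 -0.  -0.6] M [-0.04 -0.05 -0.07] w61.4 g0.0 q [-0.56  0.46  1.78  0.    0.9  -0.36]
d3 [308.98955614 224.59791123] [ 528. -124.   50.]
d3 top [341.24094488 250.92598425] [ 527.  -123.6   50. ]
```

View pics/c9.png

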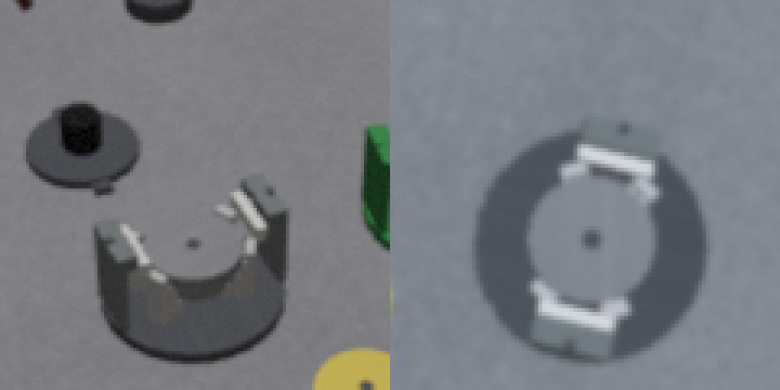

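disc3 lies flat on the top shelf, centred (dimple at crop (592,239)), and all three discs are loaded. Now picking the cap up again.

>>> step_arm --targets '[[[0,0,-0.8,0,0,-0.45,0.7],[0,0,-0.8,0,0,0,0.7],[0,0,-0.7,0,0,0,0.7],[0,0,-0.3,0,0,0,0.7],[0,0,-0.04,0,0,0,0.7]]]'

```text
t: 36.58
ee_pos: [499.0, -299.8, 191.9]
orientation: [-2.46, -1.952, 0.001]
ft_force: [0.0, 0.3, 0.9]
width: 61.6
grasp_force: 0.0
```

>>> step_arm --targets '[[[0,0,0,0,0,0,0.7],[0,0,0,0,0,0,0],[0,0,0,0,0,0,0],[0,0,0,0,0,0,0],[0,0,0,0,0,0,0]]]'

```text
t: 37.2
ee_pos: [499.1, -299.9, 192.5]
orientation: [2.462, 1.951, 0.0]
ft_force: [-0.7, 0.2, 3.3]
width: 29.4
grasp_force: 30.0
```

>>> step_arm --targets '[[[0,0,0.1,0,0,0,0],[0,0,0.4,0,0,0,0],[0,0,0.7,0,0,0,0],[0,0,0.8,0,0,0,0],[0,0,0.6,0,0,0,0]]]'

```text
t: 37.83
ee_pos: [498.9, -299.8, 324.8]
orientation: [2.461, 1.951, 0.001]
ft_force: [0.5, -0.1, -6.6]
width: 29.6
grasp_force: 30.0
```

```bash
python3 -c "
from h import *
st()
"
```

```text
t37.83 tcp [ 498.9 -299.8  324.8] yaw_y -13.2 zaxis [ 0.001 -0.001 -1.   ] F [ 0.5 -0.1 -6.6] M [-0.1  -0.09 -0.06] w29.6 g30.0 q [-0.56  0.46  1.78 -0.    0.89 -0.33]
```

>>> step_arm --targets '[[[0.1,0.6,0,0,0,0,0],[0.11,0.7,0,0,0,0,0],[0.11,0.7,0,0,0,0,0],[0.12,0.75,0,0,0,0,0],[0.12,0.74,0,0,0,0,0]]]'

```text
t: 38.45
ee_pos: [526.8, -124.1, 323.2]
orientation: [2.462, 1.951, 0.0]
ft_force: [0.8, 0.2, -6.7]
width: 29.5
grasp_force: 30.0
```

>>> step_arm --targets '[[[0,0,0,0,0,0,0],[0,0,-0.4,0,0,0,0],[0,0,-0.5,0,0,0,0],[0,0,-0.3,0,0,0,0],[0,0,-0.1,0,0,0,0]]]'

```text
t: 39.08
ee_pos: [526.7, -125.8, 256.7]
orientation: [-2.462, -1.95, 0.001]
ft_force: [0.6, -0.5, -5.1]
width: 29.6
grasp_force: 30.0
```

```bash
python3 -c "
from h import *
st()
s=snap('scene','s10.png')
cv2.imwrite('pics/c10.png',cv2.resize(cv2.imread('pics/s10.png')[140:270,240:400],None,fx=4,fy=4,interpolation=3))
"
```

```text
t39.08 tcp [ 526.7 -125.8  256.7] yaw_y -13.2 zaxis [-0.001  0.    -1.   ] F [ 0.6 -0.5 -5.1] M [-0.04 -0.1  -0.02] w29.6 g30.0 q [-0.26  0.52  1.9  -0.    0.72 -0.03]
```

View pics/c10.png

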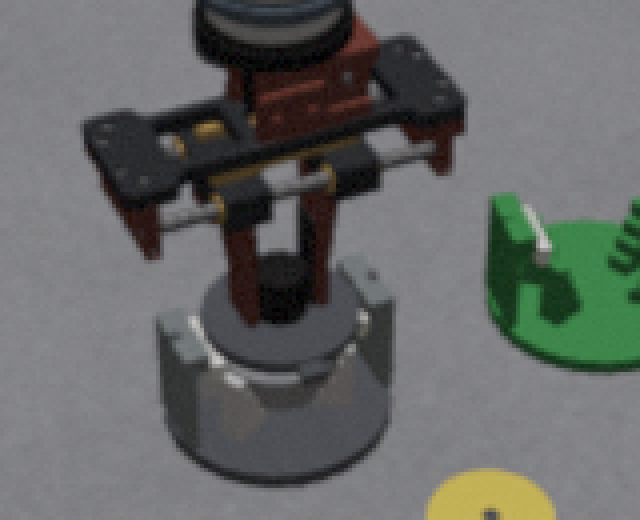

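The cap sits between the hooks with its lug in the open side at crop (313,370). Pressing down.

>>> step_arm --targets '[[[0,0,-0.1,0,0,0,0],[0,0,-0.08,0,0,0,0],[0,0,-0.08,0,0,0,0],[0,0,-0.06,0,0,0,0],[0,0,-0.03,0,0,0,0]]]'

```text
t: 39.75
ee_pos: [527.5, -125.7, 242.3]
orientation: [2.461, 1.951, 0.001]
ft_force: [-10.9, 1.2, 35.3]
width: 29.5
grasp_force: 30.0
```

>>> step_arm --targets '[[[0,0,0,0,0,0,0],[0,0,0,0,0,0,0],[0,0,0,0,0,0,0],[0,0,0,0,0,0,0],[0,0,0,0,0,0,0]]]'

```text
t: 40.38
ee_pos: [527.4, -125.6, 242.4]
orientation: [2.46, 1.951, 0.002]
ft_force: [-7.7, 0.2, 20.9]
width: 29.4
grasp_force: 30.0
```

```bash
python3 -c "
from h import *
st()
"
```

```text
t40.38 tcp [ 527.4 -125.6  242.4] yaw_y -13.2 zaxis [ 0.002 -0.001 -1.   ] F [-7.7  0.2 20.9] M [0.11 1.37 0.04] w29.4 g30.0 q [-0.26  0.55  1.9  -0.    0.69 -0.03]
```

>>> step_arm --targets '[[[-0.02,0,0.01,0,0,0,0],[0,0,0,0,0,0,0],[0,0,0,0,0,0,0],[0,0,0,0,0,0,0],[0,0,0,0,0,0,0]]]'

```text
t: 41.0
ee_pos: [527.1, -125.6, 242.6]
orientation: [2.459, 1.95, 0.004]
ft_force: [-2.1, 1.5, 14.8]
width: 29.5
grasp_force: 30.0
```

```bash
python3 -c "
from h import *
st()
s=snap('scene','s11.png')
cv2.imwrite('pics/c11.png',cv2.resize(cv2.imread('pics/s11.png')[160:270,260:380],None,fx=5,fy=5,interpolation=3))
"
```

```text
t41.00 tcp [ 527.1 -125.6  242.6] yaw_y -13.2 zaxis [ 0.004 -0.001 -1.   ] F [-2.1  1.5 14.8] M [0.15 0.72 0.02] w29.5 g30.0 q [-0.26  0.55  1.91  0.    0.69 -0.03]
```

View pics/c11.png

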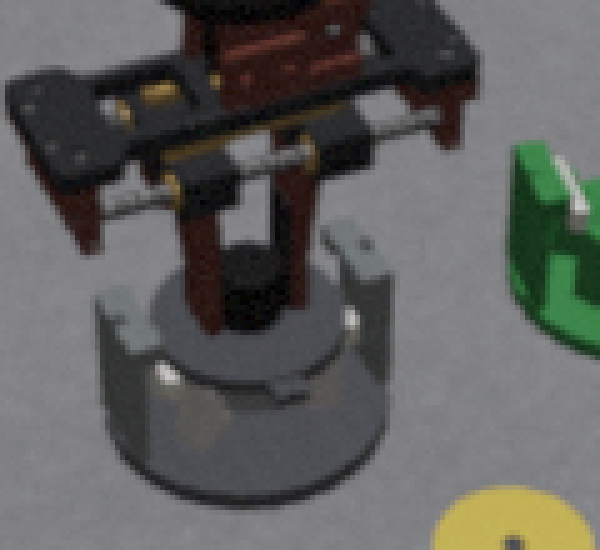

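The cap is fully pressed (14.8 N) and the lug is clear of the hooks. Turning clockwise.

>>> step_arm --targets '[[[0,0,0,0,0,-1,0],[0,0,0,0,0,-1,0],[0,0,0,0,0,-1,0],[0,0,0,0,0,-1,0],[0,0,0,0,0,-1,0]]]'

```text
t: 41.68
ee_pos: [528.0, -125.8, 243.0]
orientation: [2.761, 1.49, 0.008]
ft_force: [0.3, 0.8, 13.3]
width: 29.5
grasp_force: 30.0
```

>>> step_arm --targets '[[[0,0,0,0,0,-1,0],[0,0,0,0,0,-1,0],[0,0,0,0,0,-1,0],[0,0,0,0,0,-1,0],[0,0,0,0,0,-1,0]]]'

```text
t: 42.3
ee_pos: [528.0, -125.8, 243.0]
orientation: [2.978, 0.988, 0.009]
ft_force: [0.1, 0.8, 13.8]
width: 29.6
grasp_force: 30.0
```

```bash
python3 -c "
from h import *
st()"
```

```text
t42.30 tcp [ 528.  -125.8  243. ] yaw_y -53.3 zaxis [ 0.007 -0.002 -1.   ] F [ 0.1  0.8 13.8] M [0.15 0.21 0.14] w29.6 g30.0 q [-0.26  0.55  1.9   0.    0.68  0.67]
```

>>> step_arm --targets '[[[0,0,0,0,0,-1,0],[0,0,0,0,0,-1,0],[0,0,0,0,0,-1,0],[0,0,0,0,0,-1,0],[0,0,0,0,0,-1,0]]]'

```text
t: 42.92
ee_pos: [528.1, -125.9, 243.1]
orientation: [3.105, 0.456, 0.011]
ft_force: [-0.3, -0.2, 13.7]
width: 28.9
grasp_force: 30.0
```

```bash
python3 -c "
from h import *
st()"
```

```text
t42.92 tcp [ 528.1 -125.9  243.1] yaw_y -73.3 zaxis [ 0.007 -0.002 -1.   ] F [-0.3 -0.2 13.7] M [0.05 0.1  0.21] w28.9 g30.0 q [-0.26  0.55  1.9  -0.    0.68  1.02]
```

>>> step_arm --targets '[[[0,0,0,0,0,-1,0],[0,0,0,0,0,-1,0],[0,0,0,0,0,-1,0],[0,0,0,0,0,-1,0],[0,0,0,0,0,-1,0]]]'

```text
t: 43.55
ee_pos: [527.9, -125.7, 242.9]
orientation: [3.139, -0.09, 0.01]
ft_force: [0.1, 0.2, 13.6]
width: 29.4
grasp_force: 30.0
```

>>> step_arm --targets '[[[0,0,0,0,0,-1,0],[0,0,0,0,0,-1,0],[0,0,0,0,0,-0.7,0],[0,0,0,0,0,0,0],[0,0,0,0,0,0,0]]]'

```text
t: 44.18
ee_pos: [527.9, -125.8, 243.0]
orientation: [3.117, -0.382, 0.011]
ft_force: [-0.6, 0.1, 14.4]
width: 29.7
grasp_force: 30.0
```

```bash
python3 -c "
from h import *
st()
s=snap('scene','s12.png')
cv2.imwrite('pics/c12.png',cv2.resize(cv2.imread('pics/s12.png')[160:270,260:380],None,fx=5,fy=5,interpolation=3))
"
```

```text
t44.17 tcp [ 527.9 -125.8  243. ] yaw_y -104.0 zaxis [ 0.007 -0.002 -1.   ] F [-0.6  0.1 14.4] M [0.17 0.17 0.06] w29.7 g30.0 q [-0.26  0.55  1.9   0.    0.68  1.56]
```

View pics/c12.png

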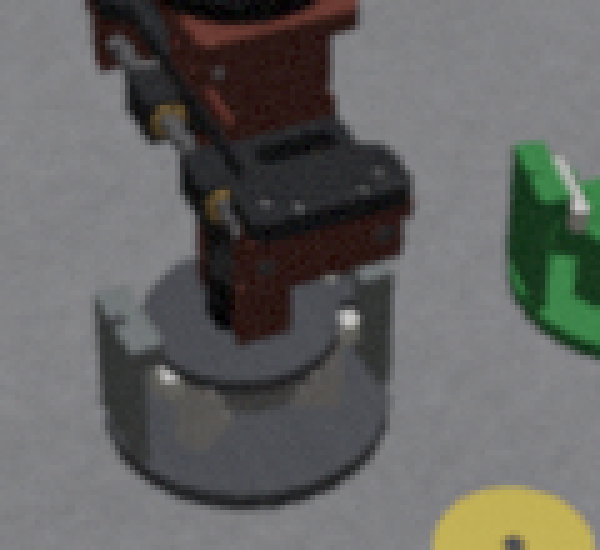

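The lugs no longer show in the open side. Easing up with the grip still held.

>>> step_arm --targets '[[[0,0,0.06,0,0,0,0],[0,0,0.06,0,0,0,0],[0,0,0.06,0,0,0,0],[0,0,0,0,0,0,0],[0,0,0,0,0,0,0]]]'

```text
t: 44.85
ee_pos: [527.9, -125.8, 251.5]
orientation: [3.117, -0.382, 0.01]
ft_force: [2.7, 0.3, 7.0]
width: 29.1
grasp_force: 30.0
```

```bash
python3 -c "
from h import *
st()
"
```

```text
t44.85 tcp [ 527.9 -125.8  251.5] yaw_y -104.0 zaxis [ 0.007 -0.002 -1.   ] F [2.7 0.3 7. ] M [ 0.12 -0.13  0.12] w29.1 g30.0 q [-0.26  0.53  1.9   0.    0.7   1.56]
```

>>> step_arm --targets '[[[0,0,0.02,0,0,0,0],[0,0,0.02,0,0,0,0],[0,0,0,0,0,0,0],[0,0,0,0,0,0,0],[0,0,0,0,0,0,0]]]'

```text
t: 45.48
ee_pos: [527.9, -125.8, 253.2]
orientation: [3.117, -0.382, 0.01]
ft_force: [2.5, -0.8, 5.9]
width: 29.9
grasp_force: 30.0
```

```bash
python3 -c "
from h import *
st()
"
```

```text
t45.48 tcp [ 527.9 -125.8  253.2] yaw_y -104.0 zaxis [ 0.006 -0.002 -1.   ] F [ 2.5 -0.8  5.9] M [ 0.08 -0.38  0.05] w29.9 g30.0 q [-0.26  0.53  1.9   0.    0.7   1.56]
```

>>> step_arm --targets '[[[0,0,0.02,0,0,0,0],[0,0,0.02,0,0,0,0],[0,0,0,0,0,0,0],[0,0,0,0,0,0,0],[0,0,0,0,0,0,0]]]'

```text
t: 46.1
ee_pos: [527.8, -125.8, 253.6]
orientation: [3.117, -0.383, 0.009]
ft_force: [9.0, -2.0, -11.6]
width: 29.2
grasp_force: 30.0
```

```bash
python3 -c "
from h import *
st()
"
```

```text
t46.10 tcp [ 527.8 -125.8  253.6] yaw_y -104.0 zaxis [ 0.006 -0.001 -1.   ] F [  9.   -2.  -11.6] M [-0.14 -1.29  0.07] w29.2 g30.0 q [-0.26  0.53  1.9   0.    0.71  1.56]
```

It is held under the hooks: pulling up gives −11.6 N with no travel. Backing off, releasing, and withdrawing for a look.

>>> step_arm --targets '[[[0,0,-0.03,0,0,0,0],[0,0,0,0,0,0,0.6],[0,0,0,0,0,0,0.6],[0,0,0,0,0,0,0.6],[0,0,0.2,0,0,0,0.6]]]'

```text
t: 46.72
ee_pos: [525.5, -125.2, 261.3]
orientation: [-3.118, 0.383, 0.003]
ft_force: [0.3, 1.0, -0.0]
width: 53.0
grasp_force: 0.0
```

>>> step_arm --targets '[[[0,0,0.6,0,0,0,0.6],[0,0,0.8,0,0,0,0.6],[0,0,0.8,0,0,0,0.6],[0,-0.7,0,0,0,0,0.6],[0,-0.9,0,0,0,0,0.6]]]'

```text
t: 47.35
ee_pos: [526.1, -205.6, 373.4]
orientation: [3.118, -0.38, 0.003]
ft_force: [-0.2, -0.3, 0.1]
width: 52.9
grasp_force: 0.0
```

>>> step_arm --targets '[[[0,-0.9,0,0,0,0,0.6],[0,-0.9,0,0,0,0,0.6],[0,-0.6,0,0,0,0,0.6],[0,0,0,0,0,0,0.6],[0,0,0,0,0,0,0.6]]]'

```text
t: 47.98
ee_pos: [525.7, -324.7, 371.8]
orientation: [-3.118, 0.383, 0.001]
ft_force: [-1.3, -0.5, 0.9]
width: 52.5
grasp_force: 0.0
```

```bash
python3 -c "
from h import *
st();s=snap('scene','s13.png');t=snap('top','t13.png')
a=cv2.resize(cv2.imread('pics/s13.png')[180:280,260:360],(390,390),interpolation=3);b=cv2.resize(cv2.imread('pics/t13.png')[200:300,290:390],(390,390),interpolation=3)
cv2.imwrite('pics/c13.png',np.hstack([a,b]))
"
```

```text
t47.98 tcp [ 525.7 -324.7  371.8] yaw_y -104.0 zaxis [-0.     0.001 -1.   ] F [-1.3 -0.5  0.9] M [ 0.11  0.03 -0.03] w52.5 g0.0 q [-0.57  0.45  1.67  0.    1.02  1.24]
```

View pics/c13.png

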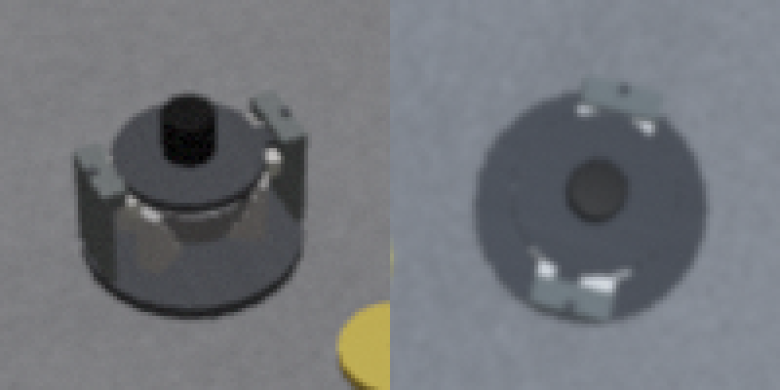

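Run:
```python
from h import *
t0=pickle.load(open('top0.pkl','rb'));s0=pickle.load(open('scene0.pkl','rb'));t=snap('top');s=snap('scene')
def knob(d):
    g=cv2.cvtColor(np.array(d['pixels']),cv2.COLOR_RGB2GRAY).astype(float);u=pix(d,(527,-125,90)).astype(int)
    p=g[u[1]-20:u[1]+20,u[0]-20:u[0]+20];m=(p<48)
    n,l,q,c=cv2.connectedComponentsWithStats(m.astype(np.uint8));i=1+q[1:,4].argmax();return q[i],(c[i]+u-20).round(2)
for a in(t0,t,s0,s):k=knob(a);print(k,world(a,k[1],85).round(1))
```

```text
(array([15, 26,  2,  1,  2], dtype=int32), array([338.5, 255. ])) [ 516.2 -116.7   85. ]
(array([14, 24,  1,  1,  1], dtype=int32), array([337., 253.])) [ 520.  -113.7   85. ]
(array([ 14,  15,  14,  18, 220], dtype=int32), array([308.4 , 212.65])) [ 529.8 -122.9   85. ]
(array([ 13,  16,  15,  18, 221], dtype=int32), array([307.7 , 213.32])) [ 532.1 -122.1   85. ]
```

The cap is within about 2.5 mm of its original locked position, which is inside the 6 mm limit. Handing in.

```bash
python3 -c "
from h import *
print(ctrl.close_job())"
```

```text
the job is handed in; nothing more can be done
None
```

The job is handed in: the three discs present (46, 56 and 66 mm; no 36 mm disc was seen) lie flat on their shelves, and the cap is back on, held under the hooks about 2.5 mm from where it started; the call returned no verdict.

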